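# Nest the drained beakers on the draining stand

### The arm

A 6-joint arm with a two-finger parallel gripper is mounted at the origin on a cart in front of the work surface, level with it; the furniture and walls round the work are solid. World frame = base frame: x ahead of the robot, y to its left, z up, the work surface at z = 0. Lengths are in m, angles in degrees, forces in N, time in s.
With the tool pointing down it reaches from about 0.4 to 0.825 m from the base axis. Payload 7 kg.
Tool frame: the origin (TCP) lies between the finger pads; the fingertips stand 22 mm ahead of it and the grasp point (between the pads) lies 3 mm ahead of it; z points along the fingers, y is the line along which they close (so a half turn about z gives the same grasp; the last joint's range is limited). The gripper opens to 88 mm and grips with 3 to 60 N. Pads are 19 mm wide; open, the fingers measure 130 mm over their backs; the gripper's body (78 mm by 193 mm) begins 47 mm behind the grasp point.
Start: joints at [-52.133, 20.546, 0.682, 0, -70.136, -16.507], TCP at [0.246, -0.629, 0.249] pointing down, gripper open.
Joint ranges: [-176.03, 176.03], [-82.01, 121.73], [-58.28, 71.71], [-173.87, 95.51], [-174.79, -0.11], [-173.66, 173.66]. Speed limits (degrees/s): [136.94, 136.94, 172.46, 180, 180, 180].

### API

Orientations are given as [roll, pitch, yaw] about the fixed x, y, z axes, in that order (R = Rz(yaw) Ry(pitch) Rx(roll)).
In Python, from plant import r, vision gives the robot as it stands.
- The arm moves only by the shell command python3 -m pendant 'ROWS' [FORCE]. ROWS is JSON, a list that holds one entry, the list of rows, each a list of 7 numbers: the shift along the tool's x, y, z scaled (see below), then the turn, a rotation vector about the tool's x, y, z scaled (see below), then the opening, from -1 (shut) to 1 (fully open). In form: [[[x, y, z, wx, wy, wz, fingers], ...]]. A call has exactly 8 rows; each row shifts and turns the commanded pose from where the row before left it, along the tool's axes as they then stand; what a row does not reach is not made up. The controller multiplies each number of a shift by 20 mm and each number of a turn by 4 degrees. A row lasts 1/10 s, in which the tool goes at most 50 mm and 8.59 degrees, less where a joint would pass 70% of its speed; a pose out of reach is approached as far as the arm can. A call with a number of a shift or a turn outside -1 to 1 is refused whole. A call with a gripper value outside its range is refused whole. The fingers move at their own pace and stop on an object; FORCE is the grip in N (left out, the last holds). Time passes only in rows, so rows that do not move let the fingers close, or fill a call up. It gives the time, the measured TCP pose, the force, the opening and the grip force at its end, in the units of the state.
- r.get_state(): the state, without advancing time (a new reading comes with each control period).
- vision.capture(name): name is "scene" or "top"; returns a dict with "frame" (384x512x3 uint8, blue, green, red), "depth" (384x512 float32, m along the optical axis (not along the pixel's ray), 0 where there is no reading), "camera_matrix" (3x3 intrinsics, pixels), "k1" (the pictures are not rectified: a ray, as slopes to the right and down, at radius r is drawn at 1 + k1 r^2 times it, then the intrinsics apply), "extrinsics" (4x4, takes a point from world to camera coordinates). Camera axes: x right, y up, looking along -z (the intrinsics and any distortion apply to the point x, -y, -z); pixel columns grow to the right and rows downward; lengths in m; the calibration is good to about 2 mm. A picture is of the moment at which its call begins.
- r.close_job(): hands the job in; it is judged then, once.
The state is a dict: "time_s": time; "joints": joint angles; "qd": joint speeds; "joint_torque": joint torques, N m; "tcp_pos": TCP position; "eef_rot": TCP orientation; "contact_force": force on the tool from outside, world axes, zero at the start; "moment": the same for the moment, N m; "gripper_width": finger opening in m; "gripper_force": force on a finger pad.
Only numpy, scipy, OpenCV 4.12 (cv2) and the standard library are available. Lean on these libraries where they do the work, as an engineer would, in place of code of your own. Each camera call takes 0.05 s, during which the arm holds its last target. There are 200 camera calls.

### The job

Three rinsed plastic beakers stand mouth-down among the things on the bench. Keeping them mouth-down, nest all three into one straight stack centred on the white plate of the draining stand, each fully home over the one below. Do not tip a beaker over, and leave the spray bottle, the seed jar and the orange bowl where they stand.

Things in the scene. Friction and masses are not known exactly. Their poses are not given: they have to be found in the camera images.
- beaker_a: green-grey thin plastic beaker, 109 mm long, a hollow cone: closed end 58 mm across, about 64 mm across 30 mm from it, open rim 78 mm across; starts mouth-down on the table. Origin: centre of the outside of the closed end (the top as it stands); z axis points from the closed end to the mouth, so straight down. A beaker fully home over another stands 51 mm higher than it
- beaker_b: green-grey thin plastic beaker, 109 mm long, a hollow cone: closed end 58 mm across, about 64 mm across 30 mm from it, open rim 78 mm across; starts mouth-down on the table. Origin: centre of the outside of the closed end (the top as it stands); z axis points from the closed end to the mouth, so straight down. A beaker fully home over another stands 51 mm higher than it
- beaker_c: green-grey thin plastic beaker, 109 mm long, a hollow cone: closed end 58 mm across, about 64 mm across 30 mm from it, open rim 78 mm across; starts mouth-down on the lid of the parts box. Origin: centre of the outside of the closed end (the top as it stands); z axis points from the closed end to the mouth, so straight down. A beaker fully home over another stands 51 mm higher than it
- stand_top (a point): centre of the upper face of the draining stand, a fixed white round plate 88 mm across with dark drain slots, on a short stem and steel foot (96 mm across); the face is 45 mm above the table, z up
- parts_box: fixed grey metal parts box, closed, 161 mm (x) by 226 mm (y) by 79 mm high; one beaker starts on its lid. Origin: centre of its underside
- spray_bottle: blue spray bottle, upright, 256 mm high, body about 52 mm along its x and from -58 to +60 mm along its y. Loose. Origin: at the underside, in the middle of its width
- seed_jar: round clear jar with green lid, 96 mm across, 137 mm high. Loose. Origin: centre of its underside
- orange_bowl: orange plastic bowl, upright, 171 mm across the rim, 70 mm high. Loose. Origin: centre of its underside

How it is judged (in metres and radians):
At the end, for the whole second after the job is handed in: All three beakers rest mouth-down (within about 4.5 degrees of vertical) in one nested stack on the stand's plate: each beaker's axis within 12 mm of the plate's centre, and the highest closed end less than 222 mm above the plate (212 mm when all are fully home), all at rest (horizontal distance between each of beaker_a, beaker_b, beaker_c and stand_top below 0.012 m and angle between each of beaker_a, beaker_b, beaker_c's own z axis and vertical above 3.06 rad and z of beaker_a in the frame of stand_top between 0.1 and 0.222 m and linear speed of each of beaker_a, beaker_b, beaker_c below 0.01 m/s and z of beaker_b in the frame of stand_top between 0.1 and 0.222 m and z of beaker_c in the frame of stand_top between 0.1 and 0.222 m); the robot touches nothing.
It fails at once if a beaker is tipped more than about 30 degrees from mouth-down (angle between any of beaker_a, beaker_b, beaker_c's own z axis and vertical below 2.6 rad).
It fails at once if the spray bottle is shifted by more than 30 mm (distance of spray_bottle from where it was at the start of the episode above 0.03 m).
It fails at once if the seed jar is shifted by more than 30 mm (distance of seed_jar from where it was at the start of the episode above 0.03 m).
It fails at once if the orange bowl is shifted by more than 30 mm (distance of orange_bowl from where it was at the start of the episode above 0.03 m).
It also fails if it takes over 72 s, if anything falls off the work surface, if the arm or the gripper's body presses on something with over 40 N, if the wrist force passes 120 N, or if a joint passes its speed limit or range.

## Working session

There is one attempt and no reset: what is moved stays moved. The work goes in short steps, Python scripts to look and compute and a shell command to move; the robot and the scene stay as the last step left them, time stands still between calls to the robot, and variables do not carry over. Pictures are saved under pics/ and viewed, at most 10 in all, crops included, and the job is handed in when it is done.

```bash
ls; mkdir -p pics
python3 - <<'E'
from plant import r, vision
import cv2,numpy as np
s=r.get_state();print({k:np.round(v,3).tolist() for k,v in s.items()})
for n in ["scene","top"]:
    c=vision.capture(n);cv2.imwrite(f"pics/{n}0.png",c["frame"]);np.savez(f"{n}0.npz",**c)
    print(np.round(c["camera_matrix"],1).tolist(),c["k1"],np.round(c["extrinsics"],3).tolist())
E
```

```text
pics
{'time_s': 0.0, 'joints': [-52.133, 20.592, 0.634, -0.021, -70.135, -16.509], 'qd': [-0.024, 0.005, 0.096, 0.03, 0.038, 0.076], 'joint_torque': [-0.001, -58.272, 29.305, 6.997, 0.007, -0.0], 'tcp_pos': [0.246, -0.628, 0.248], 'eef_rot': [179.906, -0.007, -158.649], 'contact_force': [0.406, 0.347, -0.253], 'moment': [0.001, -0.06, 0.016], 'gripper_force': 0.0, 'gripper_width': 0.087}
[[388.4, 0.0, 255.9], [0.0, 388.4, 192.9], [0.0, 0.0, 1.0]] -0.009840261068977145 [[0.421, -0.907, -0.015, -0.228], [0.503, 0.22, 0.836, -0.384], [-0.755, -0.36, 0.549, -0.859], [0.0, 0.0, 0.0, 1.0]]
[[468.4, 0.0, 252.8], [0.0, 468.4, 191.6], [0.0, 0.0, 1.0]] -0.19058837645795307 [[-0.016, -1.0, 0.002, 0.006], [0.984, -0.016, 0.178, -0.57], [-0.178, 0.005, 0.984, -1.567], [0.0, 0.0, 0.0, 1.0]]
```

View pics/scene0.png

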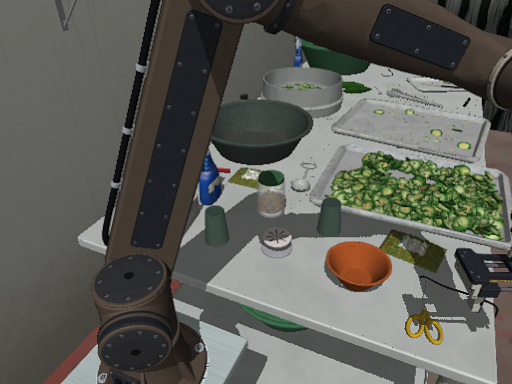

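View pics/top0.png

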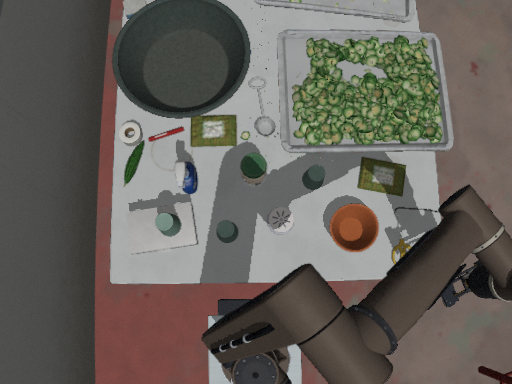

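The scene picture shows the stand at (277,240), beakers at (216,226) and (330,217), and the third hidden behind the arm. In the top picture the beakers are at (227,231), (314,177) and, on the box, (167,223). The stand is at (280,220), the bottle at (188,178), the jar at (253,168) and the bowl at (354,227).

```bash
cat > h.py <<'E'
import numpy as np,cv2
def cloud(c):
    K=c["camera_matrix"];k=float(c["k1"]);d=c["depth"]
    v,u=np.mgrid[:384,:512].astype(float)
    p=np.stack([u.ravel(),v.ravel()],1)
    n=cv2.undistortPoints(p[:,None],K,np.array([k,0,0,0,0.])).reshape(384,512,2)
    P=np.stack([n[...,0]*d,-n[...,1]*d,-d],-1)
    E=c["extrinsics"]; return (P-E[:3,3])@E[:3,:3]
def look(W,px,zmin,zmax,R=14):
    u,v=px;w=W[v-R:v+R+1,u-R:u+R+1].reshape(-1,3)
    m=(w[:,2]>zmin)&(w[:,2]<zmax);q=w[m]
    c,rad=cv2.minEnclosingCircle(q[:,:2].astype(np.float32))
    return np.round([*c,rad,*q.mean(0),m.sum()],4)
E
python3 - <<'E'
from h import *
c=dict(np.load("top0.npz"));W=cloud(c)
for n,px,a,b,R in [("b1",(227,231),.095,.125,14),("b2",(314,177),.095,.125,14),("c",(167,223),.175,.2,14),("stand",(280,220),.035,.06,18),("bowl",(354,227),.055,.085,30),("jar",(253,168),.12,.15,22),("bottle",(188,178),.02,.3,22),("box",(165,228),.06,.095,45)]:
    print(n,look(W,px,a,b,R))
w=W[155:200,170:205].reshape(-1,3);w=w[w[:,2]>.06];print("bottle",w.min(0),w.max(0))
w=W[200:255,120:205].reshape(-1,3);w=w[(w[:,2]>.06)&(w[:,2]<.09)];print("box",w.min(0),w.max(0))
big=cv2.resize(c["frame"][130:260,110:400],None,fx=2.7,fy=2.7,interpolation=cv2.INTER_CUBIC);cv2.imwrite("pics/crop.png",big)
print([np.median(W[y,x-3:x+4,2]) for x,y in [(227,229),(314,175),(167,221),(280,220)]])
E
```

```text
b1 [4.374e-01 9.060e-02 3.010e-02 4.369e-01 8.990e-02 1.076e-01 2.600e+02]
b2 [ 6.221e-01 -2.160e-01  3.110e-02  6.203e-01 -2.161e-01  1.073e-01
  2.490e+02]
c [4.552e-01 2.788e-01 3.090e-02 4.553e-01 2.781e-01 1.850e-01 2.830e+02]
stand [ 4.739e-01 -9.750e-02  4.410e-02  4.737e-01 -9.710e-02  4.480e-02
  5.090e+02]
bowl [ 4.373e-01 -3.476e-01  8.710e-02  4.410e-01 -3.480e-01  6.540e-02
  5.990e+02]
jar [ 6.450e-01 -5.100e-03  4.390e-02  6.434e-01 -4.900e-03  1.364e-01
  5.350e+02]
bottle [6.129e-01 2.187e-01 5.820e-02 6.049e-01 2.120e-01 1.715e-01 5.920e+02]
box [4.813e-01 3.027e-01 1.610e-01 4.457e-01 3.117e-01 7.700e-02 2.494e+03]
bottle [0.2820384  0.00414241 0.06036397] [0.67065281 0.2361218  1.64327824]
box [0.36123631 0.18971657 0.0626364 ] [0.53626508 0.43188425 0.088127  ]
[np.float64(0.11024152085150847), np.float64(0.10915678878484229), np.float64(0.18510570737170076), np.float64(0.0471831487442527)]
```

View pics/crop.png

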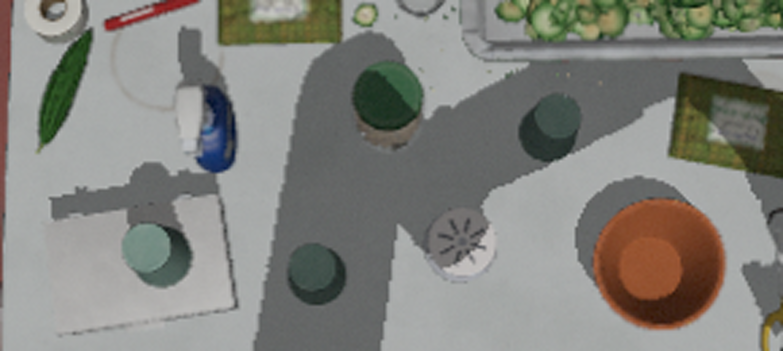

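The crop confirms three beaker tops, the stand plate lit on one side, and clear approaches with the fingers closing along world y. First I'll turn to yaw 180 while heading for beaker 2.

```bash
python3 -m pendant '[[[-1,0,0,0,0,0.89,1],[-1,0,0,0,0,0.89,1],[-1,0,0,0,0,0.89,1],[-1,0,0,0,0,0.89,1],[-1,0,0,0,0,0.89,1],[-1,0,0,0,0,0.89,1],[-1,0,0,0,0,0,1],[-1,0,0,0,0,0,1]]]' 15
```

```text
time_s: 0.9
tcp_pos: [0.4034, -0.6028, 0.2483]
eef_rot: [180.0, -0.0, -179.9]
contact_force: [-0.5, 0.0, 1.0]
gripper_width: 0.0878
gripper_force: 0.0
```

```bash
python3 -m pendant '[[[-0.7,1,0,0,0,0,1],[-0.7,1,0,0,0,0,1],[-0.7,1,0,0,0,0,1],[-0.7,1,0,0,0,0,1],[-0.7,1,0,0,0,0,1],[-0.7,1,0,0,0,0,1],[-0.7,1,0,0,0,0,1],[-0.7,1,0,0,0,0,1]]]'
python3 -m pendant '[[[-0.66,1,0,0,0,0,1],[-0.66,1,0,0,0,0,1],[-0.66,1,0,0,0,0,1],[-0.66,1,0,0,0,0,1],[-0.66,1,0,0,0,0,1],[-0.66,1,0,0,0,0,1],[-0.66,1,0,0,0,0,1],[-0.66,1,0,0,0,0,1]]]'
python3 -m pendant '[[[0,1,0,0,0,0,1],[0,1,0,0,0,0,1],[0,1,0,0,0,0,1],[0,0.35,0,0,0,0,1],[0,0,0,0,0,0,1],[0,0,0,0,0,0,1],[0,0,0,0,0,0,1],[0,0,0,0,0,0,1]]]'
```

```text
time_s: 1.7
tcp_pos: [0.5154, -0.442, 0.2484]
eef_rot: [180.0, -0.0, -179.9]
contact_force: [0.2, -0.1, 0.9]
gripper_width: 0.0871
gripper_force: 0.0
time_s: 2.5
tcp_pos: [0.6209, -0.2818, 0.2484]
eef_rot: [180.0, -0.0, -179.9]
contact_force: [-0.8, -0.1, 0.7]
gripper_width: 0.0877
gripper_force: 0.0
time_s: 3.3
tcp_pos: [0.6198, -0.2167, 0.2484]
eef_rot: [-180.0, -0.0, 180.0]
contact_force: [0.5, 0.0, 0.1]
gripper_width: 0.0876
gripper_force: 0.0
```

```bash
python3 -m pendant '[[[-0.05,0,1,0,0,0,1],[0,0,1,0,0,0,1],[0,0,1,0,0,0,1],[0,0,1,0,0,0,1],[0,0,1,0,0,0,1],[0,0,1,0,0,0,1],[0,0,1,0,0,0,1],[0,0,0.9,0,0,0,1]]]'
python3 -m pendant '[[[0,0,0.4,0,0,0,1],[0,0,0,0,0,0,1],[0,0,0,0,0,0,0.3],[0,0,0,0,0,0,-0.2],[0,0,0,0,0,0,-1],[0,0,0,0,0,0,-1],[0,0,0,0,0,0,-1],[0,0,0,0,0,0,-1]]]' 15
```

```text
time_s: 4.1
tcp_pos: [0.6207, -0.2165, 0.0895]
eef_rot: [180.0, -0.0, 180.0]
contact_force: [-0.2, 1.0, -0.6]
gripper_width: 0.0879
gripper_force: 0.0
time_s: 4.9
tcp_pos: [0.6215, -0.2159, 0.0834]
eef_rot: [-180.0, 0.1, -180.0]
contact_force: [-0.1, 0.9, 5.3]
gripper_width: 0.0646
gripper_force: 15.2
```

```bash
python3 -m pendant '[[[0,0,-0.5,0,0,0,-1],[0,0,-0.8,0,0,0,-1],[0,0,-1,0,0,0,-1],[0,0,-1,0,0,0,-1],[0,0,-0.9,0,0,0,-1],[0,0,0,0,0,0,-1],[0,0,0,0,0,0,-1],[0,0,0,0,0,0,-1]]]'
python3 -m pendant '[[[0.9,0.75,0,0,0,0,-1],[1,0.8,0,0,0,0,-1],[1,0.8,0,0,0,0,-1],[1,0.8,0,0,0,0,-1],[1,0.8,0,0,0,0,-1],[1,0.8,0,0,0,0,-1],[1,0.8,0,0,0,0,-1],[0.45,0.4,0,0,0,0,-1]]]'
python3 -m pendant '[[[0,0,0,0,0,0,-1],[0,0,0,0,0,0,-1],[0,0,0,0,0,0,-1],[0,0,0,0,0,0,-1],[0,0,0,0,0,0,-1],[0,0,0,0,0,0,-1],[0,0,0,0,0,0,-1],[0,0,0,0,0,0,-1]]]'
python3 - <<'E'
from h import *
from plant import vision
for n in ["top","scene"]:
    c=vision.capture(n);np.savez(n+"1.npz",**c)
    W=cloud(c)
    m=(W[...,2]>.03)&(W[...,2]<.065)&(abs(W[...,0]-.474)<.07)&(abs(W[...,1]+.097)<.07);print(n,m.sum(),W[m].mean(0) if m.any() else 0)
    cv2.imwrite(f"pics/{n}1.png",c["frame"])
E
```

```text
time_s: 5.7
tcp_pos: [0.6202, -0.2157, 0.1655]
eef_rot: [180.0, -0.1, 180.0]
contact_force: [-0.3, 0.4, -1.3]
gripper_width: 0.0645
gripper_force: 14.9
time_s: 6.5
tcp_pos: [0.4718, -0.0962, 0.1658]
eef_rot: [180.0, -0.1, -180.0]
contact_force: [0.6, -0.0, -0.9]
gripper_width: 0.0647
gripper_force: 14.9
time_s: 7.3
tcp_pos: [0.474, -0.097, 0.1666]
eef_rot: [-180.0, -0.0, 180.0]
contact_force: [0.3, -0.1, 0.3]
gripper_width: 0.0644
gripper_force: 14.9
top 61 [ 0.44148628 -0.10047025  0.04379073]
scene 362 [ 0.46280484 -0.10259519  0.04618913]
```

View pics/scene1.png

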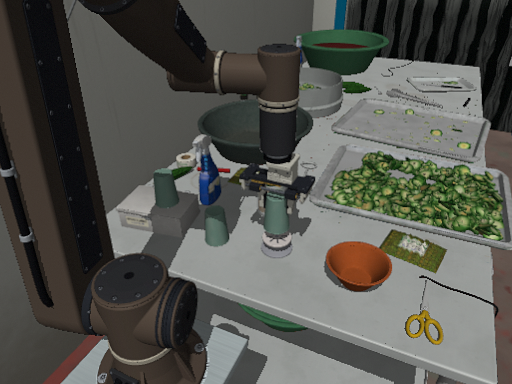

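The scene picture shows the beaker held upright over the stand plate at (277,238), in line with it. I'll lower it, release and rise.

```bash
python3 -m pendant '[[[0,0,0.6,0,0,0,-1],[0,0,0.6,0,0,0,-1],[0,0,0.4,0,0,0,-1],[0,0,0.2,0,0,0,-1],[0,0,0.1,0,0,0,-1],[0,0,0.03,0,0,0,-1],[0,0,0,0,0,0,-1],[0,0,0,0,0,0,-1]]]'
python3 -m pendant '[[[0,0,0,0,0,0,-0.1],[0,0,0,0,0,0,0.3],[0,0,0,0,0,0,0.6],[0,0,0,0,0,0,1],[0,0,0,0,0,0,1],[0,0,0,0,0,0,1],[0,0,0,0,0,0,1],[0,0,-0.4,0,0,0,1]]]'
python3 -m pendant '[[[0,0,-1,0,0,0,1],[0,0,-1,0,0,0,1],[0,0,-1,0,0,0,1],[0,0,-1,0,0,0,1],[0,0.6,-0.3,0,0,0,1],[0.2,1,0,0,0,0,1],[0.2,1,0,0,0,0,1],[0.2,1,0,0,0,0,1]]]'
python3 -m pendant '[[[0.2,1,0,0,0,0,1],[0.2,1,0,0,0,0,1],[0.2,1,0,0,0,0,1],[0.2,1,0,0,0,0,1],[0.2,1,0,0,0,0,1],[0.25,0.75,0,0,0,0,1],[0,0,0,0,0,0,1],[0,0,0,0,0,0,1]]]'
python3 - <<'E'
from h import *
from plant import vision
c=vision.capture("top");W=cloud(c)
m=(abs(W[...,0]-.474)<.06)&(abs(W[...,1]+.097)<.06)&(W[...,2]>.14)&(W[...,2]<.17);print(m.sum(),W[m].mean(0),cv2.minEnclosingCircle(W[m][:,:2].astype(np.float32)))
m=(abs(W[...,0]-.474)<.06)&(abs(W[...,1]+.097)<.06)&(W[...,2]>.03)&(W[...,2]<.055);print(m.sum(),W[m].mean(0))
c=vision.capture("scene")
cv2.imwrite("pics/scene2.png",c["frame"])
E
```

```text
time_s: 8.2
tcp_pos: [0.4739, -0.097, 0.1285]
eef_rot: [-180.0, 0.0, -180.0]
contact_force: [-3.1, -0.2, 5.6]
gripper_width: 0.0647
gripper_force: 15.2
time_s: 9.0
tcp_pos: [0.4733, -0.0969, 0.1354]
eef_rot: [-180.0, -0.1, 180.0]
contact_force: [-0.6, -0.5, 1.0]
gripper_width: 0.0877
gripper_force: 0.0
time_s: 9.8
tcp_pos: [0.4615, -0.0239, 0.2219]
eef_rot: [180.0, -0.0, 180.0]
contact_force: [0.0, 0.3, -0.3]
gripper_width: 0.0876
gripper_force: 0.0
time_s: 10.6
tcp_pos: [0.4367, 0.0904, 0.2219]
eef_rot: [-180.0, -0.0, -179.9]
contact_force: [0.1, -0.5, 0.7]
gripper_width: 0.0878
gripper_force: 0.0
272 [ 0.47184242 -0.0949763   0.15251896] ((0.4718233346939087, -0.09528106451034546), 0.03017248399555683)
113 [ 0.46245708 -0.09442618  0.0455805 ]
```

View pics/scene2.png

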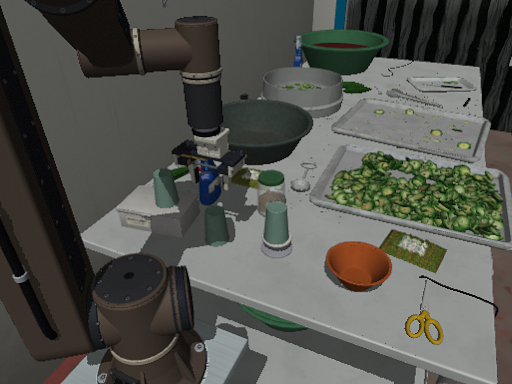

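The scene picture shows the first beaker upright on the stand at (277,225), the gripper above beaker 1, and the bottle, jar and bowl not disturbed. Next is beaker 1.

```bash
python3 -m pendant '[[[0,0,1,0,0,0,1],[0,0,1,0,0,0,1],[0,0,1,0,0,0,1],[0,0,1,0,0,0,1],[0,0,1,0,0,0,1],[0,0,1,0,0,0,1],[0,0,0.6,0,0,0,1],[0,0,0.3,0,0,0,1]]]'
python3 -m pendant '[[[0,0,0.05,0,0,0,1],[0,0,0,0,0,0,1],[0,0,0,0,0,0,0.3],[0,0,0,0,0,0,-0.2],[0,0,0,0,0,0,-1],[0,0,0,0,0,0,-1],[0,0,0,0,0,0,-1],[0,0,0,0,0,0,-1]]]' 15
python3 -m pendant '[[[0,0,-0.5,0,0,0,-1],[0,0,-0.8,0,0,0,-1],[0,0,-1,0,0,0,-1],[0,0,-1,0,0,0,-1],[0,0,-1,0,0,0,-1],[0,0,-1,0,0,0,-1],[0,0,-1,0,0,0,-1],[0,0,-1,0,0,0,-1]]]'
python3 -m pendant '[[[0,0,-1,0,0,0,-1],[0,0,-0.5,0,0,0,-1],[0,0,0,0,0,0,-1],[0,0,0,0,0,0,-1],[0,0,0,0,0,0,-1],[0,0,0,0,0,0,-1],[0,0,0,0,0,0,-1],[0,0,0,0,0,0,-1]]]'
```

```text
time_s: 11.5
tcp_pos: [0.4365, 0.0891, 0.0828]
eef_rot: [-179.9, -0.1, 179.9]
contact_force: [0.4, 0.5, 0.4]
gripper_width: 0.0877
gripper_force: 0.0
time_s: 12.3
tcp_pos: [0.4372, 0.0903, 0.0832]
eef_rot: [180.0, 0.0, -180.0]
contact_force: [-0.6, -0.3, 1.9]
gripper_width: 0.065
gripper_force: 15.1
time_s: 13.1
tcp_pos: [0.4366, 0.0899, 0.2304]
eef_rot: [180.0, 0.0, 180.0]
contact_force: [-0.1, -1.3, -1.1]
gripper_width: 0.0651
gripper_force: 14.9
time_s: 13.9
tcp_pos: [0.4368, 0.0901, 0.2586]
eef_rot: [-180.0, -0.0, -180.0]
contact_force: [0.1, -0.2, 0.4]
gripper_width: 0.0651
gripper_force: 14.9
```

```bash
python3 -m pendant '[[[-0.2,-0.8,0,0,0,0,-1],[-0.2,-1,0,0,0,0,-1],[-0.2,-1,0,0,0,0,-1],[-0.2,-1,0,0,0,0,-1],[-0.2,-1,0,0,0,0,-1],[-0.2,-1,0,0,0,0,-1],[-0.2,-1,0,0,0,0,-1],[-0.2,-1,0,0,0,0,-1]]]'
python3 -m pendant '[[[-0.2,-1,0,0,0,0,-1],[0,-0.48,0,0,0,0,-1],[0,0,0,0,0,0,-1],[0,0,0,0,0,0,-1],[0,0,0,0,0,0,-1],[0,0,0.3,0,0,0,-1],[0,0,0.5,0,0,0,-1],[0,0,0.5,0,0,0,-1]]]'
python3 -m pendant '[[[0,0,0.5,0,0,0,-1],[0,0,0.5,0,0,0,-1],[0,0,0.5,0,0,0,-1],[0,0,0.5,0,0,0,-1],[0,0,0.3,0,0,0,-1],[0,0,0.2,0,0,0,-1],[0,0,0,0,0,0,-1],[0,0,0,0,0,0,-1]]]'
```

```text
time_s: 14.7
tcp_pos: [0.469, -0.0667, 0.2589]
eef_rot: [-180.0, -0.0, -180.0]
contact_force: [-0.1, 1.4, 0.0]
gripper_width: 0.0647
gripper_force: 14.9
time_s: 15.5
tcp_pos: [0.4727, -0.0951, 0.2319]
eef_rot: [180.0, -0.0, -180.0]
contact_force: [0.3, -0.8, -0.4]
gripper_width: 0.0649
gripper_force: 14.9
time_s: 16.3
tcp_pos: [0.4731, -0.0955, 0.1832]
eef_rot: [180.0, 0.0, 180.0]
contact_force: [0.2, -0.1, -0.4]
gripper_width: 0.0649
gripper_force: 14.9
```

```bash
python3 -m pendant '[[[0,0,0.1,0,0,0,-1],[0,0,0.1,0,0,0,-1],[0,0,0.05,0,0,0,-1],[0,0,0,0,0,0,-1],[0,0,0,0,0,0,-1],[0,0,0,0,0,0,-1],[0,0,0,0,0,0,-1],[0,0,0,0,0,0,-1]]]'
```

```text
time_s: 17.1
tcp_pos: [0.4732, -0.0955, 0.1784]
eef_rot: [-180.0, 0.0, -180.0]
contact_force: [-1.4, -0.9, 5.3]
gripper_width: 0.0646
gripper_force: 15.2
```

```bash
python3 -m pendant '[[[0,0,0,0,0,0,-0.1],[0,0,0,0,0,0,0.3],[0,0,0,0,0,0,0.6],[0,0,0,0,0,0,1],[0,0,0,0,0,0,1],[0,0,0,0,0,0,1],[0,0,-0.3,0,0,0,1],[0,0,-0.7,0,0,0,1]]]'
python3 -m pendant '[[[0,0,-1,0,0,0,1],[0,0,-1,0,0,0,1],[0,0,-1,0,0,0,1],[0,0,-1,0,0,0,1],[0,0.7,0,0,0,0,1],[0,1,0,0,0,0,1],[0,1,0,0,0,0,1],[0,1,0,0,0,0,1]]]'
python3 -m pendant '[[[0.1,1,0,0,0,0,1],[0.1,1,0,0,0,0,1],[0.1,1,0,0,0,0,1],[0.1,1,0,0,0,0,1],[0.1,1,0,0,0,0,1],[0.1,1,0,0,0,0,1],[0.1,1,0,0,0,0,1],[0.2,1,0,0,0,0,1]]]'
python3 -m pendant '[[[0,1,0,0,0,0,1],[0,1,0,0,0,0,1],[0,1,0,0,0,0,1],[0,1,0,0,0,0,1],[0,1,0,0,0,0,1],[0,1,0,0,0,0,1],[0,0.97,0,0,0,0,1],[0,0,0,0,0,0,1]]]'
python3 - <<'E'
from h import *
from plant import vision
c=vision.capture("top");W=cloud(c)
m=(abs(W[...,0]-.474)<.06)&(abs(W[...,1]+.097)<.06)&(W[...,2]>.192)&(W[...,2]<.23);print(m.sum(),W[m].mean(0),cv2.minEnclosingCircle(W[m][:,:2].astype(np.float32)))
c=vision.capture("scene")
cv2.imwrite("pics/scene3.png",c["frame"])
E
```

```text
time_s: 17.9
tcp_pos: [0.4722, -0.0955, 0.1975]
eef_rot: [-180.0, -0.1, 180.0]
contact_force: [0.4, -0.4, 0.3]
gripper_width: 0.0876
gripper_force: 0.0
time_s: 18.7
tcp_pos: [0.4729, -0.0208, 0.2785]
eef_rot: [180.0, 0.0, 180.0]
contact_force: [0.4, 0.3, 0.4]
gripper_width: 0.0879
gripper_force: 0.0
time_s: 19.5
tcp_pos: [0.4549, 0.1394, 0.2784]
eef_rot: [180.0, 0.0, -180.0]
contact_force: [0.3, 0.7, -0.1]
gripper_width: 0.0879
gripper_force: 0.0
time_s: 20.3
tcp_pos: [0.4551, 0.2804, 0.2776]
eef_rot: [-180.0, -0.0, -179.9]
contact_force: [-0.6, -0.1, 0.4]
gripper_width: 0.0876
gripper_force: 0.0
288 [ 0.47253817 -0.09362317  0.20267848] ((0.473019003868103, -0.09417140483856201), 0.03001224808394909)
```

View pics/scene3.png

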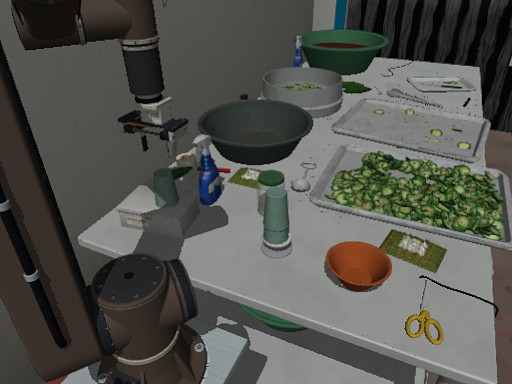

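The scene picture shows two beakers nested upright on the stand at (277,220) and the gripper over the beaker on the box. Now the third.

```bash
python3 -m pendant '[[[0,-0.09,1,0,0,0,1],[0,0,1,0,0,0,1],[0,0,1,0,0,0,1],[0,0,1,0,0,0,1],[0,0,1,0,0,0,1],[0,0,0.6,0,0,0,1],[0,0,0.2,0,0,0,1],[0,0,0,0,0,0,1]]]'
python3 -m pendant '[[[0,0,0,0,0,0,1],[0,0,0,0,0,0,1],[0,0,0,0,0,0,0.3],[0,0,0,0,0,0,-0.2],[0,0,0,0,0,0,-1],[0,0,0,0,0,0,-1],[0,0,0,0,0,0,-1],[0,0,0,0,0,0,-1]]]' 15
python3 -m pendant '[[[0,0,-0.5,0,0,0,-1],[0,0,-0.8,0,0,0,-1],[0,0,-1,0,0,0,-1],[0,0,-1,0,0,0,-1],[0,0,-1,0,0,0,-1],[0,0,-1,0,0,0,-1],[0,0,-1,0,0,0,-1],[0,0,-1,0,0,0,-1]]]'
python3 -m pendant '[[[0,0,-0.5,0,0,0,-1],[0,0,0,0,0,0,-1],[0,-0.4,0,0,0,0,-1],[0,-0.8,0,0,0,0,-1],[0,-1,0,0,0,0,-1],[0,-1,0,0,0,0,-1],[0,-1,0,0,0,0,-1],[0,-1,0,0,0,0,-1]]]'
```

```text
time_s: 21.2
tcp_pos: [0.455, 0.2759, 0.1619]
eef_rot: [-180.0, -0.0, 180.0]
contact_force: [-0.3, 0.4, 0.3]
gripper_width: 0.0876
gripper_force: 0.0
time_s: 22.0
tcp_pos: [0.4551, 0.2762, 0.1621]
eef_rot: [180.0, 0.0, -180.0]
contact_force: [0.2, -0.1, 1.8]
gripper_width: 0.0646
gripper_force: 15.0
time_s: 22.8
tcp_pos: [0.4547, 0.2758, 0.3094]
eef_rot: [180.0, -0.0, 180.0]
contact_force: [0.6, 0.7, 0.5]
gripper_width: 0.0642
gripper_force: 14.9
time_s: 23.6
tcp_pos: [0.4547, 0.1699, 0.318]
eef_rot: [180.0, 0.0, 180.0]
contact_force: [0.2, -0.6, -0.5]
gripper_width: 0.0646
gripper_force: 14.9
```

```bash
python3 -m pendant '[[[-0.1,-1,0,0,0,0,-1],[-0.1,-1,0,0,0,0,-1],[-0.1,-1,0,0,0,0,-1],[-0.1,-1,0,0,0,0,-1],[-0.1,-1,0,0,0,0,-1],[-0.1,-1,0,0,0,0,-1],[-0.1,-1,0,0,0,0,-1],[-0.1,-1,0,0,0,0,-1]]]'
python3 -m pendant '[[[-0.1,-1,0,0,0,0,-1],[0,-1,0,0,0,0,-1],[0,-1,0,0,0,0,-1],[0,-1,0,0,0,0,-1],[0,-0.9,0,0,0,0,-1],[0,-0.4,0,0,0,0,-1],[0,0,0,0,0,0,-1],[0,0,0,0,0,0,-1]]]'
```

```text
time_s: 24.4
tcp_pos: [0.4704, 0.01, 0.3181]
eef_rot: [180.0, 0.0, 180.0]
contact_force: [0.9, 0.1, -0.8]
gripper_width: 0.0646
gripper_force: 14.9
time_s: 25.2
tcp_pos: [0.4727, -0.0941, 0.318]
eef_rot: [180.0, 0.0, 179.9]
contact_force: [0.6, 0.5, 0.6]
gripper_width: 0.0645
gripper_force: 14.9
```

Down 88 mm to seat (4.4 units), in two steps.

```bash
python3 -m pendant '[[[0,-0.05,0.4,0,0,0,-1],[0,0,0.6,0,0,0,-1],[0,0,0.6,0,0,0,-1],[0,0,0.6,0,0,0,-1],[0,0,0.6,0,0,0,-1],[0,0,0.6,0,0,0,-1],[0,0,0.5,0,0,0,-1],[0,0,0.2,0,0,0,-1]]]'
python3 -m pendant '[[[0,0,0.1,0,0,0,-1],[0,0,0.1,0,0,0,-1],[0,0,0.1,0,0,0,-1],[0,0,0.03,0,0,0,-1],[0,0,0,0,0,0,-1],[0,0,0,0,0,0,-1],[0,0,0,0,0,0,-1],[0,0,0,0,0,0,-1]]]'
```

```text
time_s: 26.0
tcp_pos: [0.4724, -0.095, 0.2346]
eef_rot: [-180.0, -0.1, 180.0]
contact_force: [-0.1, -0.6, 0.5]
gripper_width: 0.0646
gripper_force: 14.9
time_s: 26.8
tcp_pos: [0.4739, -0.0953, 0.2309]
eef_rot: [-180.0, 0.2, -180.0]
contact_force: [-1.6, -0.7, 7.6]
gripper_width: 0.0648
gripper_force: 15.2
```

Seated: 7.6 N at the expected height. Release, rise and back off.

```bash
python3 -m pendant '[[[0,0,0,0,0,0,-0.1],[0,0,0,0,0,0,0.3],[0,0,0,0,0,0,0.6],[0,0,0,0,0,0,1],[0,0,0,0,0,0,1],[0,0,0,0,0,0,1],[0,0,-0.3,0,0,0,1],[0,0,-0.7,0,0,0,1]]]'
python3 -m pendant '[[[0,0,-1,0,0,0,1],[0,0,-1,0,0,0,1],[0,0,-1,0,0,0,1],[0,0,-1,0,0,0,1],[0,0.7,0,0,0,0,1],[0,1,0,0,0,0,1],[0,1,0,0,0,0,1],[0,1,0,0,0,0,1]]]'
python3 -m pendant '[[[0,1,0,0,0,0,1],[0,1,0,0,0,0,1],[0,1,0,0,0,0,1],[0,1,0,0,0,0,1],[0,1,0,0,0,0,1],[0,0.5,0,0,0,0,1],[0,0,0,0,0,0,1],[0,0,0,0,0,0,1]]]'
python3 - <<'E'
from h import *
from plant import vision
c=vision.capture("top");W=cloud(c)
m=(abs(W[...,0]-.474)<.06)&(abs(W[...,1]+.097)<.06)&(W[...,2]>.243)&(W[...,2]<.29);print(m.sum(),W[m].mean(0),cv2.minEnclosingCircle(W[m][:,:2].astype(np.float32)))
c=vision.capture("scene")
cv2.imwrite("pics/scene4.png",c["frame"])
E
```

```text
time_s: 27.6
tcp_pos: [0.4723, -0.0949, 0.2489]
eef_rot: [-180.0, -0.1, 180.0]
contact_force: [0.6, -0.3, -1.2]
gripper_width: 0.0875
gripper_force: 0.0
time_s: 28.4
tcp_pos: [0.4729, -0.0202, 0.3299]
eef_rot: [180.0, 0.0, 180.0]
contact_force: [1.1, 0.6, -0.1]
gripper_width: 0.0874
gripper_force: 0.0
time_s: 29.2
tcp_pos: [0.4729, 0.0889, 0.3294]
eef_rot: [-180.0, -0.0, -180.0]
contact_force: [-0.4, 0.3, 0.4]
gripper_width: 0.0879
gripper_force: 0.0
312 [ 0.47299165 -0.09368749  0.25412055] ((0.4735444188117981, -0.09377691894769669), 0.029997067525982857)
```

View pics/scene4.png

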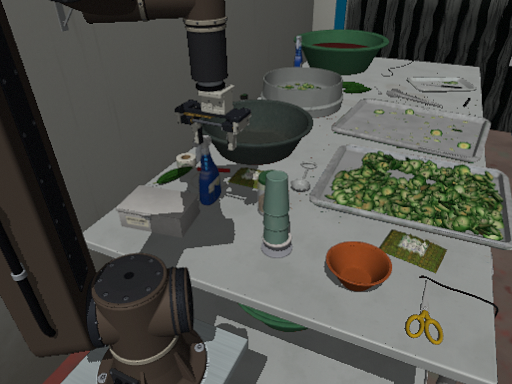

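The picture shows a straight three-beaker stack on the stand at (277,215). The measured top is at 0.256 m, within about 4 mm of the plate's centre, and the gripper is clear.

```bash
python3 -c "
from plant import r
print(r.close_job())"
```

```text
the job is handed in; nothing more can be done
None
```

All three beakers are nested mouth-down in one straight stack on the draining stand, about 4 mm off the plate's centre by camera, with the gripper clear; I handed the job in at about 29 s, and no verdict was returned.

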